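# Dry-fit a laminated wooden hand plane on the gluing board

## Task

Before the glue comes out, dry-fit the laminated hand plane from its four dark walnut parts, lying on its side on the white gluing board: one cheek flat on the board up to the dowel stops and the end stop, on it the toe block (the shorter one) at the end stop and the heel block at the other end, their square ends outward flush with the cheek's ends, their longer faces (the sole) toward the dowel stops and their slopes facing each other across the throat, then the other cheek on top, all edges flush. Leave the pale offcuts and the marking gauge where they are.

Things in the scene. Friction and masses are not known exactly. Their poses are not given: they have to be found in the camera images.
- glue_board: White gluing board, fixed, 215 x 95 mm, face 18 mm above bench. Origin on the bench under the seated plane's centre; x along, away from the end stop (face at x -83.5 mm), y across, away from two 12 mm dowel stops (x -30 and 30, faces at y -24). Stops 22 mm high. Seats, frames parallel: cheeks x 0, toe x -63, heel x 58.5, y 0 (1 mm clear of stops); undersides at 18, 30 (blocks), 66 mm (top cheek).
- cheek_a: Cheek (side) of the plane: flat dark brown walnut board 165 x 46 x 12 mm, 60 g. Origin: centre of the underside; x along the length, y across the width. Grasp across the 46 mm at the middle. The two cheeks are alike: either may be the lower one, either way round.
- cheek_b: The other cheek, alike: flat dark brown walnut board 165 x 46 x 12 mm, 60 g. Origin: centre of the underside; x along the length, y across the width.
- toe_block: Toe block: shorter dark walnut block, 46 wide, 36 mm thick, one square and one sloping end, 55 g; lies right side up. Origin on the underside midway between the long faces, 19.5 mm from the square end; x points to the sloping end. Longer face (sole, 60 mm) at y -23, x -19.5 to 40.5; shorter (39 mm) at y 23, x -19.5 to 19.5. Grasp across the 46 mm at the origin.
- heel_block: Heel block: longer dark walnut block, 46 wide, 36 mm thick, one square end, one 45 degree slope with a dark slot, 75 g; lies right side up. Origin on the underside midway between the long faces, 24 mm from the square end; x points to the square end. Longer face (sole, 94 mm) at y -23, x -70 to 24; shorter (48 mm) at y 23, x -24 to 24. Grasp across the 46 mm at the origin.
- pale_offcut: Pale wood offcut 40 x 85 x 22 mm lying among the parts; not part of the plane, leave it. Origin: centre of the underside, 85 mm along y.
- pale_board: Pale pine board 52 x 138 x 13 mm, behind the gluing board; not part of the plane, leave it. Origin: centre of the underside, 138 mm along y.
- marking_gauge: Wooden marking gauge, 62 x 200 x 73 mm, stem along y, at the front left; leave it. Origin: centre of the underside.
There are look-alikes about, which are no part of the job. Leave any red look-alike of the cheek_a alone. What is shaped like the toe_block but blue or green is not meant.

How it is judged:
By the outcome, as a careful person would: the job done as asked, in the order asked, and still so for the second after the job is handed in, with the robot touching nothing.
It also fails if it takes over 115 s, if anything falls off the work surface, if the arm or the gripper's body presses on something with over 40 N, if the wrist force passes 120 N, or if a joint passes its speed limit or range.

## Robot

A 6-joint arm with a two-finger parallel gripper is mounted at the origin on a cart in front of the work surface, level with it; the furniture and walls round the work are solid. World frame = base frame: x ahead of the robot, y to its left, z up, the work surface at z = 0. Lengths are in m, angles in rad, forces in N, time in s.
With the tool pointing down it reaches from about 0.35 to 0.975 m from the base axis. Payload 7.1 kg.
Tool frame: the origin (TCP) lies on the centre line of the jaws, within the pads' length; the fingertips stand 19 mm ahead of it and the grasp point (between the pads) is the TCP; z points along the fingers, y is the line along which they close (so a half turn about z gives the same grasp; the last joint's range is limited). The gripper opens to 88 mm and grips with 3 to 60 N. Pads are 20 mm wide; open, the fingers measure 115 mm over their backs; the gripper's body (75 mm by 178 mm) begins 61 mm behind the grasp point.
Start: joints at [1.31, 0.423, 1.63, -0, 1.089, -0.019], TCP at [0.15, 0.607, 0.242] pointing down, gripper open.
Joint ranges: [-3, 3], [-0.9, 2.11], [0.09, 2.58], [-1.31, 4.45], [0.11, 2.69], [-2.54, 2.54]. Speed limits (rad/s): [2.39, 2.39, 3.01, 3.14, 3.14, 3.14].

## Interface

Orientations are given as a rotation vector (axis times angle).
In Python, from station import env gives the robot as it stands.
- The arm moves only by the tool servo_tool, never from a script. Its argument "moves" is a list of rows, each a list of 3 entries, a list of its own where there are three numbers: the shift along the world's x, y, z in cm, then the turn, a rotation vector about the world's x, y, z in degrees, then the gripper's target within -1 to 1 (shut at 1, half-way at 0, fully open at -1). In form: [[[dx, dy, dz], [wx, wy, wz], claw], ...]. A call has 1 to 12 rows; each row shifts and turns the commanded pose from where the row before left it; what a row does not reach is not made up. A row lasts 1/8 s, in which the tool goes at most 62.5 mm and 10.7 degrees, less where a joint would pass 70% of its speed; a pose out of reach is approached as far as the arm can. A call is refused whole if a number of a shift passes 6.25 or a number of a turn 10.7, either way. A call with a gripper value outside its range is refused whole. The fingers move at their own pace and stop on an object; the grip force is fixed at half the most. Time passes only in rows, so rows that do not move let the fingers close. It gives the time, the measured TCP pose, the force, the opening and the grip force at its end, in the units of the state.
- env.observe(): the state, without advancing time (a new reading comes with each control period).
- env.snapshot(name): name is "side" or "top"; returns the picture (384x512x3 uint8, blue, green, red); there is no depth.
- env.camera_model(name): a dict with "fx", "fy", "cx", "cy" (pixels), "k1" (the pictures are not rectified: a ray, as slopes to the right and down, at radius r is drawn at 1 + k1 r^2 times it, then the intrinsics apply), "cam_to_world" (4x4, takes a point from camera to world coordinates). Camera axes: x right, y down, z forward; pixel columns grow to the right and rows downward; lengths in m; the calibration is good to about 2 mm. A picture is of the moment at which its call begins. camera_model takes no time and is no camera call.
- env.close_job(): hands the job in; it is judged then, once.
The state is a dict: "time_s": time; "joints": joint angles; "joint_vel": joint speeds; "joint_efforts": joint torques, N m; "ee_pos": TCP position; "orientation": TCP orientation; "ft_force": force on the tool from outside, world axes, zero at the start; "torque": the same for the moment, N m; "width": finger opening in m; "grip_force": force on a finger pad.
Only numpy, scipy, OpenCV 4.12 (cv2) and the standard library are available. Lean on these libraries where they do the work, as an engineer would, in place of code of your own. Each camera call takes 0.05 s, during which the arm holds its last target. There are 200 camera calls.

## Working session

There is one attempt and no reset: what is moved stays moved. The work goes in short steps, Python scripts to look and compute and a tool call to move; the robot and the scene stay as the last step left them, time stands still between calls to the robot, and variables do not carry over. Pictures are saved under pics/ and viewed, at most 14 in all, crops included, and the job is handed in when it is done.

Besides the shell and the picture viewer there is one more tool, called after "Request:" as name(argument=value, ...) on one line, values as JSON. servo_tool: Moves the arm, as the interface text tells. Its arguments: {"type":"object","properties":{"moves":{"type":"array"}},"required":["moves"]}

```bash
mkdir -p pics
cat > h.py <<'E'
import numpy as np, cv2
from station import env
def ray(name,u,v,z):
    m=env.camera_model(name); a=np.array([(u-m['cx'])/m['fx'],(v-m['cy'])/m['fy']])
    p=a.copy()
    for _ in range(20): p=a/(1+m['k1']*(p@p))
    T=np.array(m['cam_to_world']); d=T[:3,:3]@np.array([p[0],p[1],1]); o=T[:3,3]
    return (o+d*(z-o[2])/d[2])
def proj(name,P):
    m=env.camera_model(name); T=np.array(m['cam_to_world']); c=T[:3,:3].T@(np.array(P)-T[:3,3]); p=c[:2]/c[2]
    p=p*(1+m['k1']*(p@p)); return np.array([m['fx']*p[0]+m['cx'],m['fy']*p[1]+m['cy']])
def crop(img,x0,y0,x1,y1,s,f): cv2.imwrite(f,cv2.resize(img[y0:y1,x0:x1],None,fx=s,fy=s,interpolation=cv2.INTER_CUBIC))
E
python3 - <<'E'
from h import *
for n in("top","side"):
    i=env.snapshot(n); cv2.imwrite(f"pics/{n}0.png",cv2.resize(i,None,fx=1.5,fy=1.5,interpolation=cv2.INTER_CUBIC)); cv2.imwrite(f"{n}0raw.png",i)
    m=env.camera_model(n); print(n,m['fx'],np.round(m['cam_to_world'],3).tolist())
E
```

```text
top 383.6139696652039 [[-0.0, -0.987, 0.158, 0.325], [-1.0, 0.003, 0.019, 0.141], [-0.019, -0.158, -0.987, 1.443], [0.0, 0.0, 0.0, 1.0]]
side 482.30686195612583 [[0.86, -0.212, 0.465, -0.191], [-0.511, -0.367, 0.778, -1.118], [0.006, -0.906, -0.424, 0.711], [0.0, 0.0, 0.0, 1.0]]
```

View pics/top0.png

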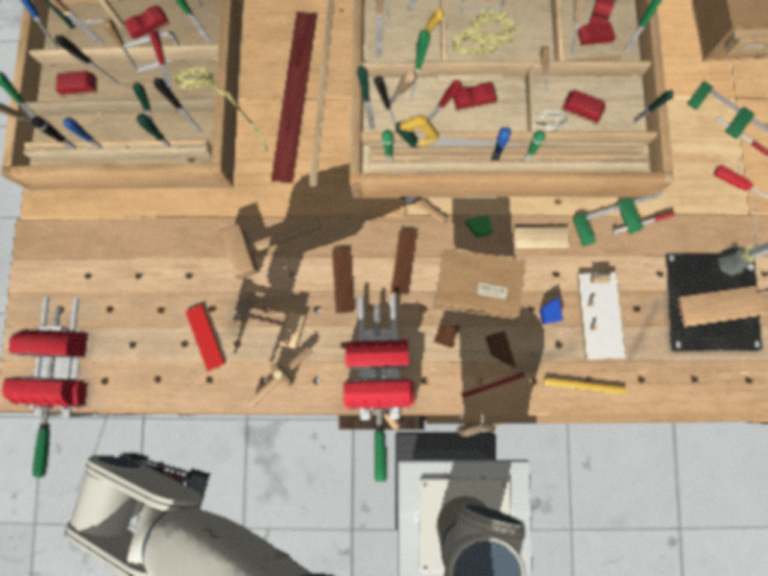

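View pics/side0.png

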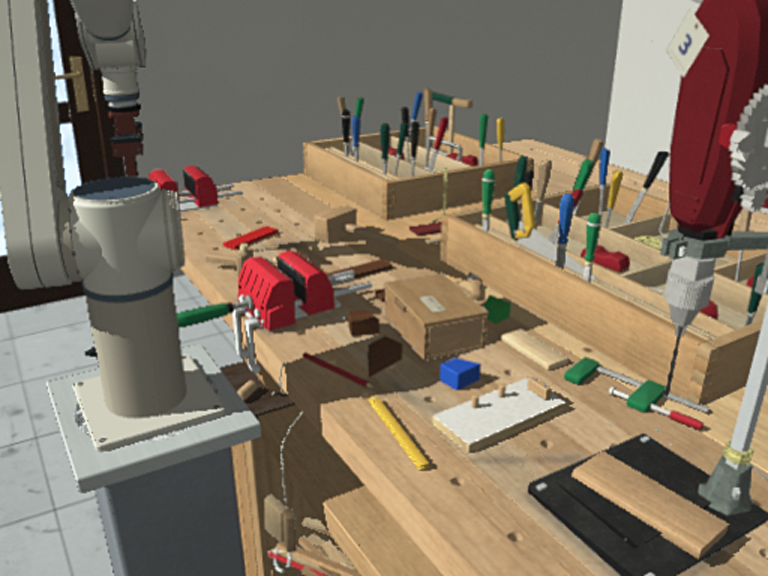

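Run:
```python
from h import *
t=cv2.imread("top0raw.png"); s=cv2.imread("side0raw.png")
crop(t,205,140,430,270,3.5,"pics/t1.png"); crop(s,190,160,400,310,3.8,"pics/s1.png")
```

```text
(no output)
```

View pics/t1.png

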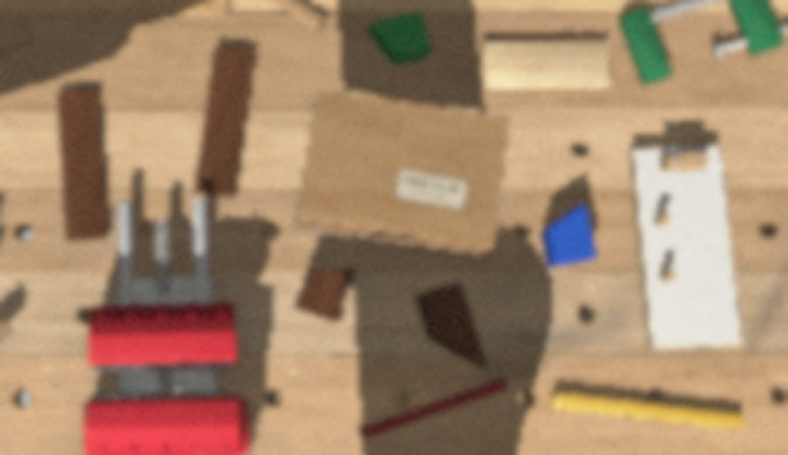

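View pics/s1.png

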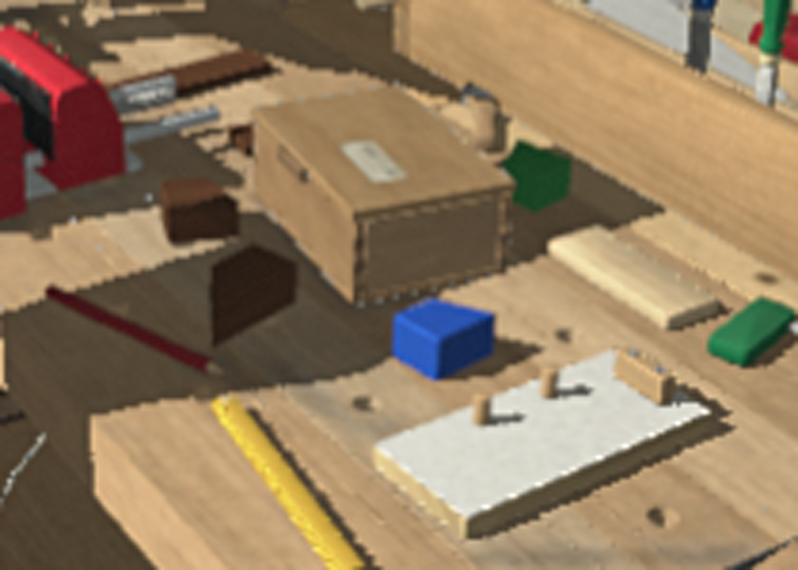

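Run:
```python
from h import *
t=cv2.imread("top0raw.png"); s=cv2.imread("side0raw.png")
def C(img,x0,y0,x1,y1,w,h):
    c=img[y0:y1,x0:x1].astype(float); c=255*np.clip(c/190,0,1)**.55
    return cv2.resize(c.astype(np.uint8),(w,h),interpolation=cv2.INTER_CUBIC)
a=C(t,284,208,348,248,480,300)
b=C(s,224,200,272,255,312,300)
cv2.imwrite("pics/blk.png",np.hstack([a,b]))
# geometry of scene
def tc(x,y,z): return ray("top",205+(x+.5)/3.5-.5,140+(y+.5)/3.5-.5,z)
def sc(x,y,z): return ray("side",190+(x+.5)/3.8-.5,160+(y+.5)/3.8-.5,z)
f=sc(360,302,0); print("box near corner",f)
for z in(.06,.08,.1,.12): print(z,sc(355,212,z)[:2],tc(490,250,z)[:2],"left",tc(318,92,z)[:2],tc(298,222,z)[:2])
P=lambda n,l,z:print(n,[np.round(tc(*p,z)[:2]*1000).tolist() for p in l])
P("ca",[(60,88),(101,85),(107,237),(68,240)],.012)
P("cb",[(218,41),(255,43),(236,194),(198,190)],.012)
P("toe",[(313,268),(350,270),(336,319),(298,303)],.036)
P("heel",[(418,298),(461,284),(484,364),(432,337)],.036)
P("board",[(632,146),(718,143),(742,347),(652,348)],.018)
P("dow",[(665,196),(670,252)],.040)
```

```text
box near corner [ 0.50663357 -0.12814262  0.        ]
0.06 [ 0.52016202 -0.09766354] [ 0.49478434 -0.1292283 ] left [0.66342638 0.04649076] [0.52475491 0.06922899]
0.08 [ 0.49832698 -0.12900084] [ 0.49232538 -0.12532295] left [0.65852938 0.04785574] [0.52186267 0.07026525]
0.1 [ 0.47649195 -0.16033813] [ 0.48986642 -0.1214176 ] left [0.65363237 0.04922073] [0.51897043 0.07130151]
0.12 [ 0.45465691 -0.19167543] [ 0.48740747 -0.11751225] left [0.64873536 0.05058572] [0.51607819 0.07233778]
ca [[681.0, 326.0], [684.0, 281.0], [516.0, 272.0], [513.0, 315.0]]
cb [[733.0, 152.0], [731.0, 112.0], [562.0, 133.0], [567.0, 174.0]]
toe [[479.0, 53.0], [477.0, 14.0], [426.0, 29.0], [442.0, 69.0]]
heel [[447.0, -57.0], [462.0, -102.0], [378.0, -124.0], [407.0, -70.0]]
board [[613.0, -295.0], [616.0, -389.0], [396.0, -401.0], [395.0, -305.0]]
dow [[554.0, -321.0], [494.0, -323.0]]
```

View pics/blk.png

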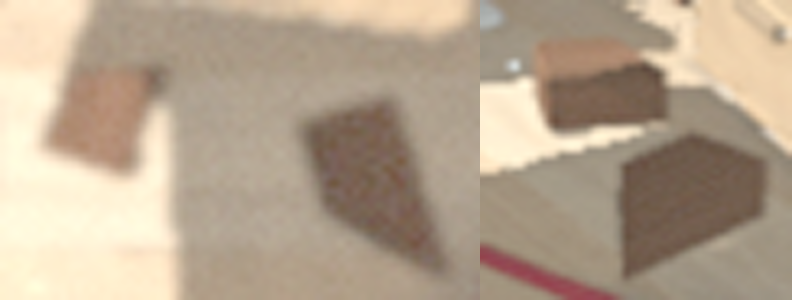

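```bash
cat > fit.py <<'E'
from h import *
from scipy.optimize import minimize
from scipy.ndimage import map_coordinates, gaussian_filter
def grab(n=6):
    return {k:np.mean([env.snapshot(k).astype(float) for _ in range(n)],0) for k in("top","side")}
def grads(im,s=.8):
    im=np.log(im+20)
    return [(gaussian_filter(im[...,c],s,order=(0,1)),gaussian_filter(im[...,c],s,order=(1,0))) for c in range(3)]
def world(poly,z0,z1,p):
    c,s=np.cos(p[2]),np.sin(p[2]); xy=np.array(poly)@np.array([[c,s],[-s,c]])+p[:2]
    return np.vstack([np.c_[xy,np.full(len(xy),z)] for z in(z0,z1)])
def score(G,cams,poly,z0,z1,p):
    t=0
    for k in cams:
        uv=np.array([proj(k,P) for P in world(poly,z0,z1,p)],np.float32)
        h=cv2.convexHull(uv)[:,0]
        for a,b in zip(h,np.roll(h,-1,0)):
            L=np.hypot(*(b-a))
            if L<.5: continue
            n=np.array([b[1]-a[1],a[0]-b[0]])/L
            q=a+(b-a)*np.linspace(.03,.97,int(4*L)+2)[:,None]
            v=sum((map_coordinates(gx,[q[:,1],q[:,0]],order=1)*n[0]+map_coordinates(gy,[q[:,1],q[:,0]],order=1)*n[1])**2 for gx,gy in G[k])
            t+=L*np.mean(np.sqrt(np.sqrt(v)+1e-3))
    return t
def fit(G,cams,poly,z0,z1,p0,spread=(.008,.008,.12),n=14):
    rng=np.random.default_rng(0); best=None; f=lambda p:-score(G,cams,poly,z0,z1,[p[0],p[1],p[2]/10])
    for i in range(n):
        p=np.array(p0)+(rng.uniform(-1,1,3)*spread if i else 0); p[2]*=10
        r=minimize(f,p,method="Nelder-Mead",options=dict(initial_simplex=p+np.vstack([np.zeros(3),np.diag([.004,.004,.4])]),xatol=1e-5,fatol=1e-4))
        if best is None or r.fun<best.fun: best=r
    q=best.x; q[2]/=10; return q,-best.fun
CH=[(-.0825,-.023),(.0825,-.023),(.0825,.023),(-.0825,.023)]
TOE=[(-.0195,-.023),(.0405,-.023),(.0195,.023),(-.0195,.023)]
HEEL=[(-.070,-.023),(.024,-.023),(.024,.023),(-.024,.023)]
BD=[(-.1075,-.0475),(.1075,-.0475),(.1075,.0475),(-.1075,.0475)]
def show(n,q,s): print(n,"xy mm",np.round(q[:2]*1000,1),"yaw",round(np.degrees(q[2]),2),"score",round(s,2))
E
cat > m1.py <<'E'
from fit import *
I=grab(); np.savez("im0.npz",**I); G={k:grads(v) for k,v in I.items()}
r=np.radians
for n,c,p,z,p0 in [("ca",["top"],CH,.012,(.598,.299,r(3))),("cb",["top"],CH,.012,(.648,.143,r(-7))),
 ("toe both",["top","side"],TOE,.036,(.455,.045,r(-18))),("toe top",["top"],TOE,.036,(.455,.045,r(-18))),
 ("heel both",["top","side"],HEEL,.036,(.433,-.083,r(18))),("heel top",["top"],HEEL,.036,(.433,-.083,r(18))),
 ("bd both",["top","side"],BD,.018,(.505,-.3475,r(182.6))),("bd top",["top"],BD,.018,(.505,-.3475,r(182.6)))]:
    show(n,*fit(G,c,p,0,z,p0))
a=np.linspace(0,2*np.pi,16,endpoint=False); D=np.c_[np.cos(a),np.sin(a)]*.006
for n,p0 in(("d1",(.554,-.321,0)),("d2",(.494,-.323,0))):
    for c in(["top","side"],["side"]): show(n+c[0],*fit(G,c,D,.018,.040,p0,n=6))
E
python3 m1.py
```

```text
Traceback (most recent call last):
  File "m1.py", line 8, in <module>
    show(n,*fit(G,c,p,0,z,p0))
            ~~~^^^^^^^^^^^^^^
  File "fit.py", line 29, in fit
    r=minimize(f,p,method="Nelder-Mead",options=dict(initial_simplex=p+np.vstack([np.zeros(3),np.diag([.004,.004,.4])]),xatol=1e-5,fatol=1e-4))
  File "fit.py", line 26, in <lambda>
    rng=np.random.default_rng(0); best=None; f=lambda p:-score(G,cams,poly,z0,z1,[p[0],p[1],p[2]/10])
                                                         ~~~~~^^^^^^^^^^^^^^^^^^^^^^^^^^^^^^^^^^^^^^^
  File "fit.py", line 15, in score
    uv=np.array([proj(k,P) for P in world(poly,z0,z1,p)],np.float32)
                 ~~~~^^^^^
  File "h.py", line 10, in proj
    m=env.camera_model(name); T=np.array(m['cam_to_world']); c=T[:3,:3].T@(np.array(P)-T[:3,3]); p=c[:2]/c[2]
ValueError: time passes only in moves, steps and waits
```

```bash
sed -i 's/^def ray/CM={k:env.camera_model(k) for k in ("top","side")}\ndef ray/; s/env.camera_model(name)/CM[name]/' h.py; sed -i 's/^I=grab().*G=/I=dict(np.load("im0.npz")); G=/' m1.py; ls im0.npz; python3 m1.py
```

```text
im0.npz
ca xy mm [601.6 299.2] yaw 4.37 score 64.95
cb xy mm [649.1 144. ] yaw -8.06 score 62.7
toe both xy mm [451.6  42.6] yaw -22.6 score 66.08
toe top xy mm [452.2  42.7] yaw -22.13 score 28.58
heel both xy mm [436.3 -87.9] yaw 15.52 score 87.16
heel top xy mm [436.1 -86.2] yaw 16.0 score 38.78
bd both xy mm [ 504.7 -354.6] yaw 182.19 score 163.51
bd top xy mm [ 504.  -351.7] yaw 182.56 score 71.18
d1top xy mm [ 548.9 -319.5] yaw 2.88 score 14.71
d1side xy mm [ 531.3 -321.7] yaw 7.8 score 11.47
d2top xy mm [ 489.2 -320.8] yaw 1.41 score 15.09
d2side xy mm [ 489.6 -320.1] yaw 3.32 score 10.21
```

Run:
```python
from h import *
from scipy.spatial.transform import Rotation as R
s=env.observe(); print(s); print(R.from_rotvec(s['orientation']).as_matrix().round(3))
```

```text
{'time_s': 0.7, 'joints': array([ 1.31001782e+00,  4.23040036e-01,  1.62991085e+00, -2.63045950e-05,
        1.08858519e+00, -1.90217373e-02]), 'joint_vel': array([ 1.25207130e-03,  3.47207960e-05, -1.60195924e-03, -1.42302809e-03,
        1.50727314e-03, -4.37736526e-04]), 'joint_efforts': array([-9.82637794e-04, -5.44431353e+01, -2.73988938e+01,  6.44808356e-02,
        1.67703303e-02,  5.80598609e-06]), 'ee_pos': array([0.14962161, 0.60681207, 0.24170826]), 'orientation': array([3.78803766e-01, 3.11864033e+00, 8.28883076e-05]), 'ft_force': array([ 0.0879734 , -0.88499149,  0.23622483]), 'torque': array([-0.07847019,  0.04997427, -0.02982997]), 'grip_force': 0.0, 'width': 0.08761166078250075}
[[-0.971  0.239  0.   ]
 [ 0.239  0.971  0.   ]
 [-0.     0.    -1.   ]]
```

Request:
servo_tool(moves=[[[4.5,-3.1,0],[0,0,1.8],-0.4],[[4.5,-3.1,0],[0,0,1.8],-0.4],[[4.5,-3.1,0],[0,0,1.8],-0.4],[[4.5,-3.1,0],[0,0,1.8],-0.4],[[4.5,-3.1,0],[0,0,1.8],-0.4],[[4.5,-3.1,0],[0,0,1.8],-0.4],[[4.5,-3.1,0],[0,0,1.8],-0.4],[[4.5,-3.1,0],[0,0,1.8],-0.4],[[4.5,-3.0,0],[0,0,1.8],-0.4],[[4.7,-3.0,0],[0,0,2.0],-0.4],[[0,0,-4],[0,0,0],-0.4],[[0,0,-4],[0,0,0],-0.4]])

```text
time_s: 2.2
ee_pos: [0.6027, 0.2981, 0.1611]
orientation: [-0.116, 3.138, 0.001]
ft_force: [0.4, 0.5, 0.1]
width: 0.0615
grip_force: 0.0
```

Request:
servo_tool(moves=[[[-0.1,0.1,-4],[0,0,0],-0.4],[[0,0,-4],[0,0,0],-0.4],[[0,0,-3.5],[0,0,0],-0.4],[[0,0,-2.3],[0,0,0],-0.4],[[0,0,0],[0,0,0],-0.4],[[0,0,0],[0,0,0],1],[[0,0,0],[0,0,0],1],[[0,0,0],[0,0,0],1],[[0,0,0],[0,0,0],1]])

```text
time_s: 3.32
ee_pos: [0.6015, 0.3003, 0.0252]
orientation: [-0.119, 3.137, 0.001]
ft_force: [-1.3, 0.0, 6.9]
width: 0.0458
grip_force: 30.0
```

Request:
servo_tool(moves=[[[0,0,3],[0,0,0],1],[[0,0,5],[0,0,0],1],[[0,0,5],[0,0,0],1],[[-0.7,-5.5,4],[0,0,-0.2],1],[[-0.7,-6,0],[0,0,-0.2],1],[[-0.7,-6,0],[0,0,-0.2],1],[[-0.7,-6,0],[0,0,-0.2],1],[[-0.7,-6,0],[0,0,-0.2],1],[[-0.7,-6,0],[0,0,-0.2],1],[[-0.7,-6,0],[0,0,-0.2],1],[[-0.7,-6,0],[0,0,-0.2],1],[[-0.7,-6,0],[0,0,-0.2],1]])

```text
time_s: 4.82
ee_pos: [0.5377, -0.2324, 0.1907]
orientation: [-0.07, 3.14, -0.0]
ft_force: [0.7, 0.7, -0.4]
width: 0.0459
grip_force: 30.0
```

Request:
servo_tool(moves=[[[-1.0,-6,0],[0,0,-0.2],1],[[-1.0,-5.5,0],[0,0,0],1],[[0,0,-3],[0,0,0],1],[[0,0,-3],[0,0,0],1],[[0,0,0],[0,0,0],1],[[0,0,0],[0,0,0],1]])

```text
time_s: 5.58
ee_pos: [0.5187, -0.3456, 0.1313]
orientation: [-0.065, 3.14, -0.001]
ft_force: [0.1, -0.1, -0.2]
width: 0.0454
grip_force: 30.0
```

Request:
servo_tool(moves=[[[-0.2,-0.8,-3],[0,0,0],1],[[0,0,-3.2],[0,0,0],1],[[0,0,0],[0,0,0],1],[[0,0,0],[0,0,0],1]])

```text
time_s: 6.08
ee_pos: [0.5173, -0.3539, 0.0701]
orientation: [-0.065, 3.139, -0.002]
ft_force: [1.2, 0.4, -0.1]
width: 0.0455
grip_force: 30.0
```

Run:
```python
from h import *
s=env.snapshot("side"); t=env.snapshot("top")
a=cv2.resize(s[225:315,275:395],(480,360),interpolation=3); b=cv2.resize(t[175:245,375:435],(309,360),interpolation=3)
cv2.imwrite("pics/p1.png",np.hstack([a,b])); print(env.observe()['ee_pos'])
```

```text
[ 0.5173797  -0.35406331  0.0702114 ]
```

View pics/p1.png

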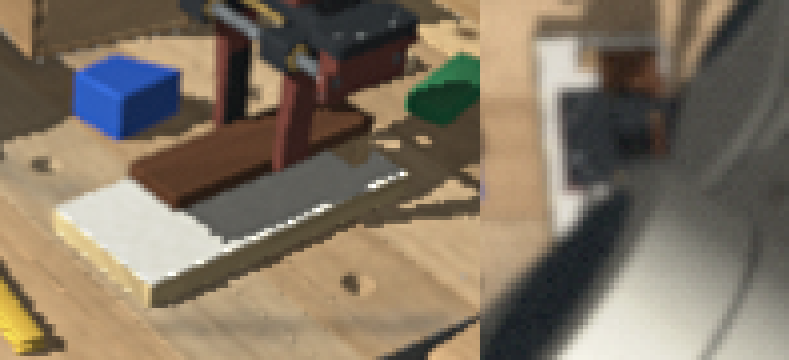

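Request:
servo_tool(moves=[[[0,0,-1.3],[0,0,0],1],[[0,0,-1.0],[0,0,0],1],[[0,0,0],[0,0,0],1],[[0,0,0],[0,0,0],1]])

```text
time_s: 6.68
ee_pos: [0.5174, -0.3546, 0.0481]
orientation: [-0.065, 3.138, -0.004]
ft_force: [-4.2, 2.9, 24.5]
width: 0.0455
grip_force: 46.5
```

Request:
servo_tool(moves=[[[0,0,-0.2],[0,0,0],1],[[0,0,-0.2],[0,0,0],1],[[0,0,0],[0,0,0],1]])

```text
time_s: 7.05
ee_pos: [0.5177, -0.3553, 0.0464]
orientation: [-0.065, 3.138, -0.006]
ft_force: [-11.2, 2.6, 42.3]
width: 0.0458
grip_force: 40.3
```

Request:
servo_tool(moves=[[[0,0,0.4],[0,0,0],1],[[0,0,0],[0,0,0],1]])

```text
time_s: 7.3
ee_pos: [0.5166, -0.3549, 0.0465]
orientation: [-0.065, 3.14, -0.004]
ft_force: [-4.5, -3.8, 10.5]
width: 0.0457
grip_force: 34.0
```

Run:
```python
from h import *
s=env.snapshot("side")
a=cv2.resize(s[225:315,275:395],(760,570),interpolation=3)
cv2.imwrite("pics/p2.png",a); o=env.observe(); print(o['ee_pos'],o['ft_force'],o['torque'])
```

```text
[ 0.51658856 -0.35489607  0.04654933] [-3.95765198 -2.3757817  11.86361204] [-0.47334846  0.74104462  0.16481424]
```

View pics/p2.png

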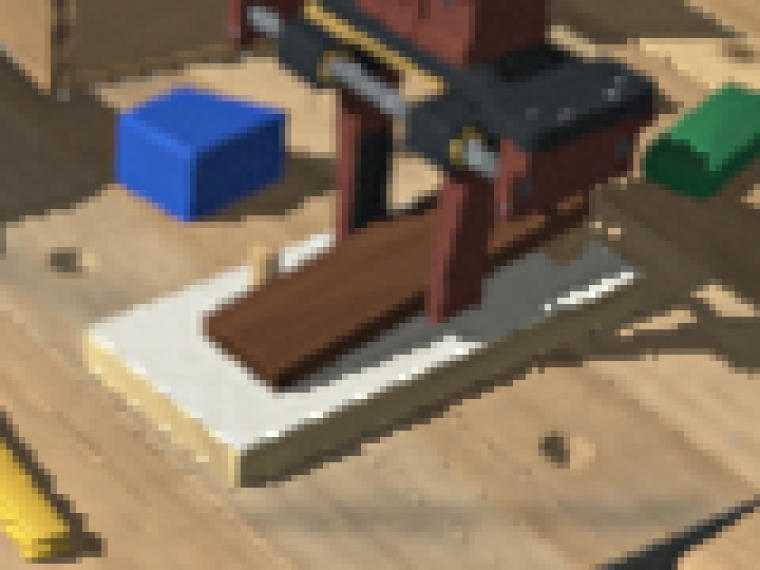

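Run:
```python
from fit import *
k=570/90
def pp(P): u=proj("side",P); return np.round((u-[275,225]+.5)*k-.5).astype(int)
img=cv2.imread("pics/p2.png")
for nm,p,z in(("seat",(.5202,-.3501),(.018,.030)),("held",(.5166,-.3549),(.0215,.0335))):
    W=world(CH,*z,(*p,np.radians(182.3))); q=[pp(P) for P in W]; print(nm,[tuple(map(int,x)) for x in q])
    for j in(0,4): cv2.polylines(img,[np.array(q[j:j+4])],True,(0,255,255) if nm=="seat" else (255,255,0),1)
st=[(-.0835,-.0125),(-.0835,.0125),(-.0915,.0125),(-.0915,-.0125)]
q=[pp(P) for P in world(st,.018,.040,(.5202,-.3501,np.radians(182.3)))]
for j in(0,4): cv2.polylines(img,[np.array(q[j:j+4])],True,(0,0,255),1)
q=[pp(P) for P in world(BD,.0,.018,(.5047,-.3546,np.radians(182.3)))]
cv2.polylines(img,[np.array(q[4:])],True,(0,255,0),1)
cv2.imwrite("pics/p3.png",img)
```

```text
seat [(511, 201), (204, 324), (280, 382), (589, 252), (514, 177), (206, 299), (282, 357), (592, 227)]
held [(513, 202), (205, 325), (280, 384), (592, 253), (516, 177), (206, 300), (283, 358), (595, 228)]
```

View pics/p3.png

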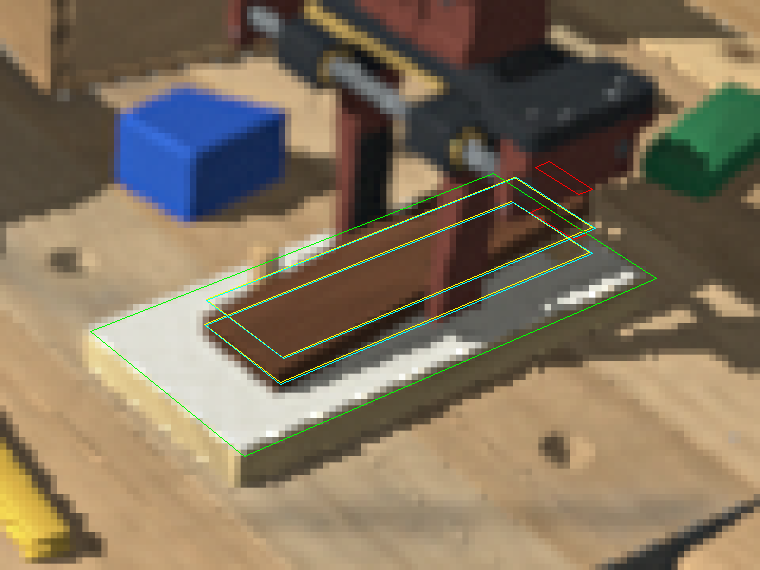

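Run:
```python
from h import *
I=np.load("im0.npz")
def sc(x,y,z): return ray("side",190+(x+.5)/3.8-.5,160+(y+.5)/3.8-.5,z)[:2]
def tc(x,y,z): return ray("top",205+(x+.5)/3.5-.5,140+(y+.5)/3.5-.5,z)[:2]
for n,a,z in(("stop bot R",(665,403),.018),("stop bot L",(617,378),.018),("stop top R",(668,383),.040),("d near base",(482,424),.018),("d near top",(482,399),.040),("d far base",(549,395),.018),("bd L",(376,448),.018),("bd near",(467,517),.018),("bd R",(712,410),.018)): print(n,np.round(sc(*a,z)*1000,1))
for n,a,z in(("stopface bot",(686,167),.018),("stop top",(685,145),.04)): print(n,np.round(tc(*a,z)*1000,1))
s=I["side"][240:308,282:382];t=I["top"][168:244,378:424]
cv2.imwrite("pics/bd.png",np.hstack([cv2.resize(s,(500,340),interpolation=3),cv2.resize(t,(276,456),interpolation=3)[:340]]).clip(0,255).astype(np.uint8))
```

```text
stop bot R [ 592.7 -370.4]
stop bot L [ 585.2 -329.7]
stop top R [ 586.1 -377. ]
d near base [ 469.8 -326.7]
d near top [ 466.6 -328.6]
d far base [ 530.7 -322.2]
bd L [ 393.3 -313.6]
bd near [ 400.1 -402.8]
bd R [ 614.4 -393.2]
stopface bot [ 589.3 -352.3]
stop top [ 609. -345.]
```

View pics/bd.png

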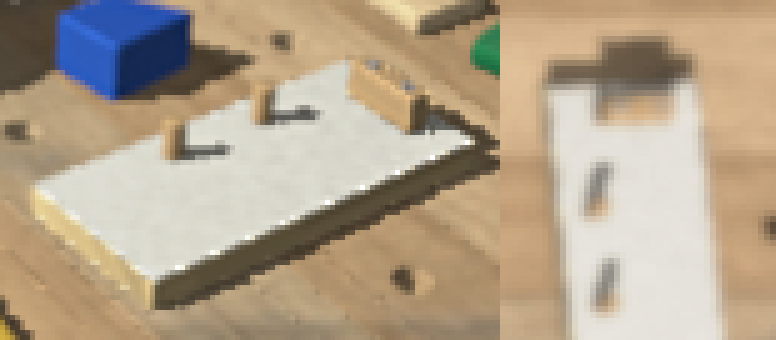

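Run:
```python
from fit import *
I=np.load("im0.npz"); G={k:grads(I[k]) for k in I}
for u,v in((395.2,201.3),(396.2,218.2)): print(ray("top",u,v,.030))
a=np.linspace(0,2*np.pi,16,endpoint=False); D=np.c_[np.cos(a),np.sin(a)]*.006
for n,p0 in(("d1",(.530,-.322,0)),("d2",(.470,-.325,0))):
    for c in(["top","side"],["side"],["top"]): show(n+c[0]+str(len(c)),*fit(G,c,D,.018,.040,p0,spread=(.004,.004,.1),n=6))
S=[(-.004,-.021),(.004,-.021),(.004,.021),(-.004,.021)]
```

```text
[ 0.53438942 -0.32472226  0.03      ]
[ 0.47123524 -0.3250364   0.03      ]
d1top2 xy mm [ 532.1 -320.6] yaw 0.54 score 16.85
d1side1 xy mm [ 530.8 -322.1] yaw 4.09 score 11.84
d1top1 xy mm [ 534.3 -317.9] yaw 5.2 score 5.46
d2top2 xy mm [ 473.5 -322.7] yaw -6.45 score 16.5
d2side1 xy mm [ 471.1 -325.2] yaw -6.44 score 11.69
d2top1 xy mm [ 474.6 -320.4] yaw -6.61 score 5.51
```

Request:
servo_tool(moves=[[[0,0,2],[0,0,0],1],[[0,0,1],[0,0,0],1],[[-1.8,0,0],[0,0,0],1],[[0,0,0],[0,0,0],1],[[0,0,0],[0,0,0],1]])

```text
time_s: 7.98
ee_pos: [0.4977, -0.3534, 0.0748]
orientation: [0.063, -3.14, -0.001]
ft_force: [0.5, -0.4, -0.8]
width: 0.0459
grip_force: 30.0
```

Request:
servo_tool(moves=[[[0.1,-0.2,-1.4],[0,0,0],1],[[0,0,-1.0],[0,0,0],1],[[0,0,-0.3],[0,0,0],1],[[0,0,0],[0,0,0],1]])

```text
time_s: 8.48
ee_pos: [0.499, -0.3553, 0.0476]
orientation: [0.064, -3.14, -0.001]
ft_force: [0.8, -0.2, -1.3]
width: 0.046
grip_force: 30.0
```

Request:
servo_tool(moves=[[[0,0,-0.3],[0,0,0],1],[[0,0,-0.2],[0,0,0],1],[[0,0,0],[0,0,0],1],[[0,0,0],[0,0,0],1]])

```text
time_s: 8.98
ee_pos: [0.4996, -0.3557, 0.0436]
orientation: [-0.065, 3.14, -0.001]
ft_force: [2.0, -0.4, 3.1]
width: 0.0457
grip_force: 30.0
```

Request:
servo_tool(moves=[[[0,0,0],[0,0,0],-0.4],[[0,0,0],[0,0,0],-0.4],[[0,0,-0.2],[0,0,0],-0.4],[[0,0,0],[0,0,0],1],[[0,0,0],[0,0,0],1],[[0,0,0],[0,0,0],1],[[0,0.15,0],[0,0,0],1],[[0,0.15,0],[0,0,0],1],[[0,0,0],[0,0,0],1]])

```text
time_s: 10.1
ee_pos: [0.4992, -0.3523, 0.0412]
orientation: [0.065, -3.141, -0.0]
ft_force: [-0.1, 0.0, -0.4]
width: 0.0458
grip_force: 30.0
```

Request:
servo_tool(moves=[[[0,0.15,0],[0,0,0],1],[[0,0,0],[0,0,0],1]])

```text
time_s: 10.35
ee_pos: [0.4992, -0.3508, 0.0412]
orientation: [0.064, -3.141, -0.0]
ft_force: [-0.8, -0.2, -0.9]
width: 0.0457
grip_force: 30.0
```

Request:
servo_tool(moves=[[[0,0.15,0],[0,0,0],1],[[0,0,0],[0,0,0],1]])

```text
time_s: 10.6
ee_pos: [0.4993, -0.3501, 0.0414]
orientation: [-0.065, 3.14, -0.002]
ft_force: [-1.4, -4.9, -2.1]
width: 0.0456
grip_force: 30.0
```

Request:
servo_tool(moves=[[[0.15,-0.25,0],[0,0,0],1],[[0.15,0,0],[0,0,0],1],[[0,0,0],[0,0,0],1]])

```text
time_s: 10.98
ee_pos: [0.5024, -0.3517, 0.0412]
orientation: [0.064, -3.141, -0.001]
ft_force: [-0.6, -0.6, -0.2]
width: 0.0459
grip_force: 30.0
```

Request:
servo_tool(moves=[[[0.15,0,0],[0,0,0],1],[[0,0,0],[0,0,0],1]])

```text
time_s: 11.22
ee_pos: [0.5039, -0.3519, 0.0412]
orientation: [-0.065, 3.141, 0.0]
ft_force: [0.4, -0.4, -0.9]
width: 0.0455
grip_force: 30.0
```

Request:
servo_tool(moves=[[[0.15,0,0],[0,0,0],1],[[0,0,0],[0,0,0],1]])

```text
time_s: 11.48
ee_pos: [0.5053, -0.352, 0.0412]
orientation: [-0.064, 3.141, -0.0]
ft_force: [-0.4, 0.6, -1.1]
width: 0.0454
grip_force: 30.0
```

Request:
servo_tool(moves=[[[0.15,0,0],[0,0,0],1],[[0,0,0],[0,0,0],1]])

```text
time_s: 11.72
ee_pos: [0.5059, -0.3519, 0.0411]
orientation: [0.064, -3.139, -0.001]
ft_force: [-4.7, -0.7, 3.4]
width: 0.0458
grip_force: 30.0
```

Request:
servo_tool(moves=[[[0.15,0,0],[0,0,0],1],[[0,0,0],[0,0,0],1]])

```text
time_s: 11.98
ee_pos: [0.506, -0.3519, 0.0411]
orientation: [0.065, -3.137, -0.002]
ft_force: [-8.9, -2.4, 6.4]
width: 0.0459
grip_force: 30.0
```

Request:
servo_tool(moves=[[[0.15,0,0],[0,0,0],1],[[0,0,0],[0,0,0],1]])

```text
time_s: 12.22
ee_pos: [0.5061, -0.3519, 0.0411]
orientation: [0.065, -3.134, -0.003]
ft_force: [-16.2, -4.1, 8.7]
width: 0.0456
grip_force: 30.0
```

Request:
servo_tool(moves=[[[-0.5,0.05,0],[0,0,0],1],[[0,0,0],[0,0,0],1],[[0,0,0],[0,0,0],1]])

```text
time_s: 12.6
ee_pos: [0.5053, -0.3515, 0.0413]
orientation: [-0.064, 3.14, -0.001]
ft_force: [-1.0, 0.1, -0.5]
width: 0.0456
grip_force: 30.0
```

Request:
servo_tool(moves=[[[0,0,0],[0,0,0],-0.4],[[0,0,0],[0,0,0],-0.4],[[0,0,2.5],[0,0,0],-0.4],[[0,0,5],[0,0,0],-0.4],[[0,3,5],[0,0,-3],-0.4],[[-0.8,5.2,1],[0,0,-3.1],-0.4],[[-0.9,5.2,0],[0,0,-3.1],-0.4],[[-0.9,5.2,0],[0,0,-3.1],-0.4],[[-0.9,5.2,0],[0,0,-3.1],-0.4],[[-0.9,5.2,0],[0,0,-3.1],-0.4],[[-0.9,5.2,0],[0,0,-3.1],-0.4],[[0,5.2,0],[0,0,-3.1],-0.4]])

```text
time_s: 14.1
ee_pos: [0.4511, 0.0441, 0.1765]
orientation: [0.612, 3.081, 0.0]
ft_force: [0.8, -0.6, -0.0]
width: 0.0614
grip_force: 0.0
```

Request:
servo_tool(moves=[[[0,0,-2],[0,0,0],-0.4],[[0,0,0],[0,0,0],-0.4]])

```text
time_s: 14.35
ee_pos: [0.4508, 0.0432, 0.1555]
orientation: [-0.606, -3.08, 0.001]
ft_force: [-0.1, 0.1, -0.3]
width: 0.0612
grip_force: 0.0
```

Run:
```python
from fit import *
print(env.observe()['ee_pos'])
I=grab(4); np.savez("im1.npz",**I); G={k:grads(v) for k,v in I.items()}
show("cheek side",*fit(G,["side"],CH,.018,.030,(.503,-.3515,np.radians(182.3)),spread=(.004,.004,.03)))
show("cheek both",*fit(G,["top","side"],CH,.018,.030,(.503,-.3515,np.radians(182.3)),spread=(.004,.004,.03)))
s=I["side"][225:315,275:395];t=I["top"][168:244,378:424]
cv2.imwrite("pics/c1.png",np.hstack([cv2.resize(s,(520,390),interpolation=3),cv2.resize(t,(236,390),interpolation=3)]).clip(0,255).astype(np.uint8))
```

```text
[0.4508396  0.04315567 0.15554222]
cheek side xy mm [ 502.4 -355.2] yaw 181.72 score 118.96
cheek both xy mm [ 502.7 -354. ] yaw 181.97 score 185.0
```

View pics/c1.png

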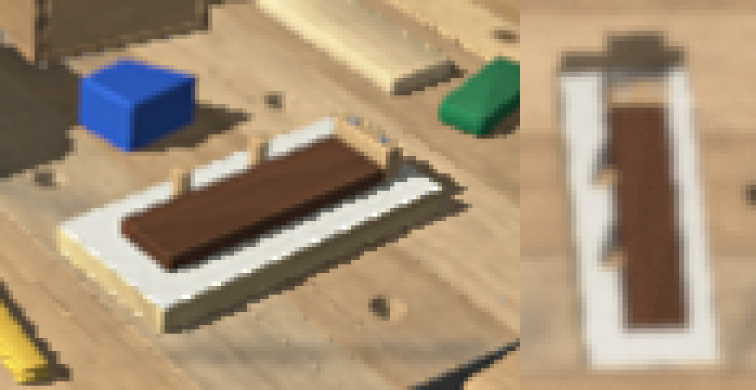

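Request:
servo_tool(moves=[[[0.1,0,-4],[0,0,0],-0.4],[[0,0,-4],[0,0,0],-0.4],[[0,0,-3],[0,0,0],-0.4],[[0,0,-1.5],[0,0,0],-0.4],[[0,0,0],[0,0,0],1],[[0,0,0],[0,0,0],1],[[0,0,0],[0,0,0],1],[[0,0,0],[0,0,0],1]])

```text
time_s: 15.75
ee_pos: [0.4533, 0.0426, 0.032]
orientation: [0.609, 3.081, 0.001]
ft_force: [-0.1, -0.8, 3.4]
width: 0.0459
grip_force: 30.0
```

Request:
servo_tool(moves=[[[0,0,3],[0,0,0],1],[[0,0,5],[0,0,0],1],[[0,0,5],[0,0,-6],1],[[0,-3,2],[0,0,-10.4],1],[[1,-3.6,0],[0,0,-10.4],1],[[1,-3.6,0],[0,0,-10.4],1],[[1,-3.6,0],[0,0,-10.4],1],[[1,-3.6,0],[0,0,-10.4],1],[[1,-3.6,0],[0,0,-10.4],1],[[1,-3.6,0],[0,0,-10.4],1],[[1,-3.6,0],[0,0,-10.4],1],[[1,-3.6,0],[0,0,-10.4],1]])

```text
time_s: 17.25
ee_pos: [0.5328, -0.2766, 0.1815]
orientation: [2.752, 1.516, 0.0]
ft_force: [-0.0, 0.6, -0.5]
width: 0.0459
grip_force: 30.0
```

Request:
servo_tool(moves=[[[1,-3.6,0],[0,0,-10.4],1],[[1,-3.6,0],[0,0,-10.4],1],[[0.5,0,0],[0,0,-10.4],1],[[0,0,0],[0,0,-10.4],1],[[0,0,0],[0,0,-10.4],1],[[0,0,0],[0,0,0],1],[[0,0,0],[0,0,0],1]])

```text
time_s: 18.12
ee_pos: [0.5577, -0.3474, 0.1814]
orientation: [3.137, 0.171, 0.0]
ft_force: [1.0, -0.7, -0.4]
width: 0.0461
grip_force: 30.0
```

Request:
servo_tool(moves=[[[0.2,-0.45,-3],[0,0,-3.9],1],[[0,0,-4],[0,0,0],1],[[0,0,-3],[0,0,0],1],[[0,0,-1.4],[0,0,0],1],[[0,0,0],[0,0,0],1],[[0,0,0],[0,0,0],1]])

```text
time_s: 18.88
ee_pos: [0.5606, -0.3525, 0.0686]
orientation: [3.14, 0.06, 0.003]
ft_force: [-0.9, 0.3, -0.2]
width: 0.0457
grip_force: 30.0
```

Request:
servo_tool(moves=[[[0,0,-0.4],[0,0,0],1],[[0,0,-0.2],[0,0,0],1],[[0,0,0],[0,0,0],1],[[0,0,0],[0,0,0],1]])

```text
time_s: 19.38
ee_pos: [0.5601, -0.3522, 0.062]
orientation: [3.14, 0.059, 0.001]
ft_force: [-0.8, -0.0, 7.0]
width: 0.0455
grip_force: 30.0
```

Request:
servo_tool(moves=[[[0,0.2,0.1],[0,0,0],1],[[0.15,0.15,0],[0,0,0],1],[[0.15,0,0],[0,0,0],1],[[0,0,0],[0,0,0],1]])

```text
time_s: 19.88
ee_pos: [0.5628, -0.3484, 0.0621]
orientation: [-3.141, -0.059, 0.0]
ft_force: [0.0, 0.1, 0.3]
width: 0.0454
grip_force: 30.0
```

Request:
servo_tool(moves=[[[0.15,0,0],[0,0,0],1],[[0,0,0],[0,0,0],1]])

```text
time_s: 20.12
ee_pos: [0.5634, -0.3484, 0.0621]
orientation: [-3.141, -0.059, 0.003]
ft_force: [-4.8, -1.6, 2.8]
width: 0.0463
grip_force: 30.0
```

Request:
servo_tool(moves=[[[0.15,0,0],[0,0,0],1],[[0,0,0],[0,0,0],1]])

```text
time_s: 20.38
ee_pos: [0.5636, -0.3484, 0.0621]
orientation: [-3.14, -0.06, 0.007]
ft_force: [-10.7, -1.6, 6.4]
width: 0.0459
grip_force: 30.0
```

Request:
servo_tool(moves=[[[-0.3,-0.04,0],[0,0,0],1],[[0,0,0],[0,0,0],1],[[0,0,0],[0,0,0],1]])

```text
time_s: 20.75
ee_pos: [0.5632, -0.3489, 0.0623]
orientation: [3.141, 0.059, 0.001]
ft_force: [-0.3, 0.3, -0.6]
width: 0.0461
grip_force: 30.0
```

Request:
servo_tool(moves=[[[0,0,0],[0,0,0],-0.4],[[0,0,0],[0,0,0],-0.4],[[0,0,2],[0,0,0],-0.4],[[0,0,4],[0,0,0],-0.4],[[-1,3,4],[0,0,0],-0.4],[[-2,4,1],[0,0,2.7],-0.4],[[-2,4,0],[0,0,2.7],-0.4],[[-2,4,0],[0,0,2.7],-0.4],[[-2,4,0],[0,0,2.7],-0.4],[[-2,4,0],[0,0,2.7],-0.4],[[-1.7,3.2,-2],[0,0,0],-0.4],[[0,0,0],[0,0,0],-0.4]])

```text
time_s: 22.25
ee_pos: [0.434, -0.0853, 0.1525]
orientation: [-3.111, -0.431, 0.003]
ft_force: [0.6, -0.7, 0.0]
width: 0.0615
grip_force: 0.0
```

Request:
servo_tool(moves=[[[0.2,-0.15,-4],[0,0,0],-0.4],[[0,0,-4],[0,0,0],-0.4],[[0,0,-3],[0,0,0],-0.4],[[0,0,-1.1],[0,0,0],-0.4],[[0,0,0],[0,0,0],1],[[0,0,0],[0,0,0],1],[[0,0,0],[0,0,0],1],[[0,0,0],[0,0,0],1]])

```text
time_s: 23.25
ee_pos: [0.4386, -0.0886, 0.0323]
orientation: [3.112, 0.428, 0.003]
ft_force: [0.2, -1.1, 7.3]
width: 0.0456
grip_force: 29.9
```

Request:
servo_tool(moves=[[[0,0,3],[0,0,0],1],[[0,0,5],[0,0,0],1],[[0,0,4],[0,0,10.4],1],[[0,-2.7,0],[0,0,10.4],1],[[0,-2.7,0],[0,0,10.4],1],[[0,-2.7,0],[0,0,10.4],1],[[0,-2.7,0],[0,0,10.4],1],[[0,-2.7,0],[0,0,10.4],1],[[0,-2.7,0],[0,0,10.4],1],[[0,-2.7,0],[0,0,10.4],1],[[0,-2.7,0],[0,0,10.4],1],[[0,-2.7,0],[0,0,10.4],1]])

```text
time_s: 24.75
ee_pos: [0.4375, -0.3321, 0.1516]
orientation: [1.571, 2.72, -0.0]
ft_force: [0.3, 0.1, -2.3]
width: 0.046
grip_force: 29.9
```

Request:
servo_tool(moves=[[[0,-2.7,0],[0,0,10.4],1],[[0,0,0],[0,0,10.4],1],[[0,0,0],[0,0,10.4],1],[[0,0,0],[0,0,10.4],1],[[0,0,0],[0,0,10.4],1],[[0,0,0],[0,0,10.4],1],[[0,0,0],[0,0,0],1],[[0,0,0],[0,0,0],1]])

```text
time_s: 25.75
ee_pos: [0.4377, -0.3583, 0.1514]
orientation: [-0.051, 3.141, -0.0]
ft_force: [0.2, 0.5, -1.8]
width: 0.0456
grip_force: 29.9
```

Request:
servo_tool(moves=[[[0.35,0.25,-3],[0,0,0.4],1],[[0,0,-3.5],[0,0,0],1],[[0,0,-1.7],[0,0,0],1],[[0,0,-0.3],[0,0,0],1],[[0,0,-0.2],[0,0,0],1],[[0,0,0],[0,0,0],1],[[0,0,0],[0,0,0],1]])

```text
time_s: 26.62
ee_pos: [0.4416, -0.3562, 0.065]
orientation: [-0.067, 3.14, -0.001]
ft_force: [-0.8, -0.2, -1.3]
width: 0.0458
grip_force: 29.9
```

Just above the cheek; take a fit of the heel versus the cheek now before final lowering.

Run:
```python
from fit import *
print(env.observe()['ee_pos'])
I=grab(3); np.savez("im2.npz",**I); G={k:grads(v) for k,v in I.items()}
y=np.radians(182.2)
s=I["side"][220:310,275:395]
show("heel side",*fit(G,["side"],HEEL,.0325,.0685,(.444,-.357,y),spread=(.004,.004,.03)))
show("toe side",*fit(G,["side"],TOE,.030,.066,(.565,-.350,y),spread=(.004,.004,.03)))
cv2.imwrite("pics/h1.png",cv2.resize(s,(760,570),interpolation=3).clip(0,255).astype(np.uint8))
```

```text
[ 0.44162494 -0.35622263  0.06504687]
heel side xy mm [ 449.7 -349.6] yaw 183.29 score 39.3
toe side xy mm [ 566.3 -345.9] yaw 177.09 score 40.13
```

View pics/h1.png

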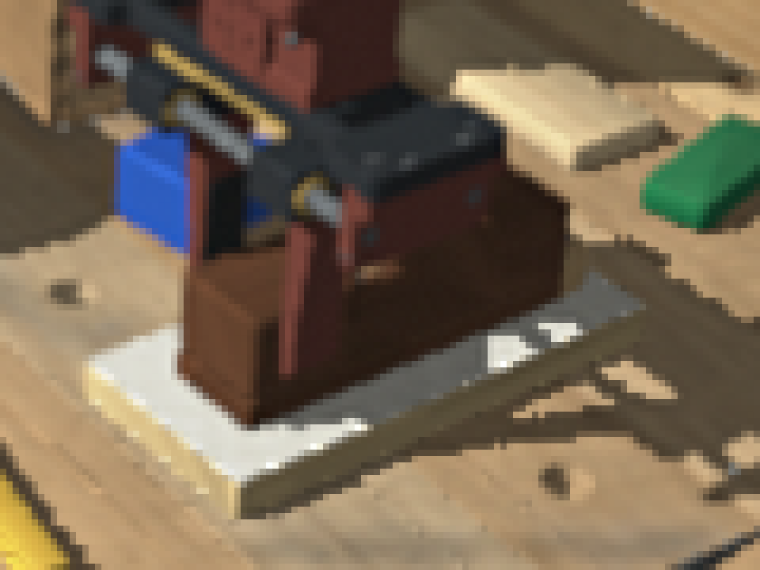

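Request:
servo_tool(moves=[[[0,0.25,-0.2],[0,0,0],1],[[0,0,0],[0,0,0],1],[[0,0,0],[0,0,0],1]])

```text
time_s: 27.3
ee_pos: [0.4414, -0.3534, 0.0623]
orientation: [-0.067, 3.141, -0.0]
ft_force: [0.2, -0.6, 1.3]
width: 0.0458
grip_force: 29.9
```

Request:
servo_tool(moves=[[[0,0,0],[0,0,0],-0.4],[[0,0,0],[0,0,0],-0.4],[[0,0,2],[0,0,0],-0.4],[[0,0,5],[0,0,0],-0.4],[[1,2,5],[0,0,-1],-0.4],[[2,5,0],[0,0,-1],-0.4],[[2,5,0],[0,0,-1],-0.4],[[2,5,0],[0,0,-1],-0.4],[[2,5,0],[0,0,-1],-0.4],[[2,5,0],[0,0,-1],-0.4],[[2,5,0],[0,0,-1],-0.4],[[2,5,0],[0,0,-1],-0.4]])

```text
time_s: 28.8
ee_pos: [0.5915, 0.0184, 0.1822]
orientation: [-0.153, -3.138, 0.0]
ft_force: [1.2, -0.0, -0.2]
width: 0.0618
grip_force: 0.0
```

Request:
servo_tool(moves=[[[2,5,0],[0,0,-1.2],-0.4],[[2,5,0],[0,0,-1.2],-0.4],[[1.8,5,0],[0,0,0],-0.4],[[0,2.7,0],[0,0,0],-0.4],[[0,0,-4],[0,0,0],-0.4],[[0,0,0],[0,0,0],-0.4]])

```text
time_s: 29.55
ee_pos: [0.6467, 0.1934, 0.1391]
orientation: [-0.216, -3.128, 0.004]
ft_force: [-0.2, 0.1, -0.7]
width: 0.0614
grip_force: 0.0
```

Run:
```python
from fit import *
o=env.observe();print(o['ee_pos'],o['time_s'])
I=grab(5); np.savez("im3.npz",**I); G={k:grads(v) for k,v in I.items()}
y=np.radians(182.2)
for c in(["side"],["top","side"]):
    show("heel",*fit(G,c,HEEL,.030,.066,(.444,-.355,y),spread=(.004,.004,.03)))
    show("toe",*fit(G,c,TOE,.030,.066,(.565,-.351,y),spread=(.004,.004,.03)))
for c in(["side"],["top","side"]): show("stack from cheek+",*fit(G,c,CH,.018,.066,(.503,-.3535,y),spread=(.004,.004,.03)))
s=I["side"][220:310,275:395];t=I["top"][168:244,378:424]
cv2.imwrite("pics/h2.png",np.hstack([cv2.resize(s,(540,405),interpolation=3),cv2.resize(t,(245,405),interpolation=3)]).clip(0,255).astype(np.uint8))
```

```text
[0.64665764 0.19336059 0.13909291] 29.55
heel xy mm [ 449.4 -347.3] yaw 182.46 score 41.89
toe xy mm [ 562.7 -352.8] yaw 184.45 score 47.64
heel xy mm [ 447.3 -349.7] yaw 182.11 score 87.63
toe xy mm [ 564.7 -350.4] yaw 186.23 score 74.68
stack from cheek+ xy mm [ 502.5 -352.9] yaw 181.71 score 109.34
stack from cheek+ xy mm [ 503.2 -352.4] yaw 181.38 score 176.84
```

View pics/h2.png

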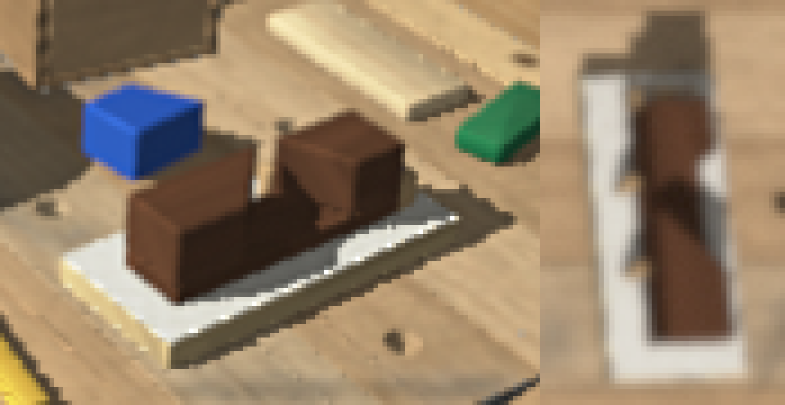

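Request:
servo_tool(moves=[[[0,-2.7,5],[0,0,1],-0.4],[[-2,-5.2,0],[0,0,1],-0.4],[[-2,-5.2,0],[0,0,1],-0.4],[[-2,-5.2,0],[0,0,1],-0.4],[[-2,-5.2,0],[0,0,1],-0.4],[[-2,-5.2,0],[0,0,1],-0.4],[[-2,-5.2,0],[0,0,1],-0.4],[[-2,-5.2,0],[0,0,1],-0.4],[[-2,-5.2,0],[0,0,1],-0.4],[[-2,-5.2,0],[0,0,1.2],-0.4],[[-2.5,-5.2,0],[0,0,0],-0.4],[[0,0,-4],[0,0,0],-0.4]])

```text
time_s: 31.55
ee_pos: [0.4446, -0.3586, 0.1549]
orientation: [-0.054, 3.135, -0.009]
ft_force: [-0.5, 0.4, -0.8]
width: 0.0618
grip_force: 0.0
```

Request:
servo_tool(moves=[[[0,0,-2],[0,0,0],-0.4],[[0,0,0],[0,0,0],-0.4],[[0,0,0],[0,0,0],-0.4]])

```text
time_s: 31.92
ee_pos: [0.4448, -0.3537, 0.1332]
orientation: [-0.062, 3.14, -0.001]
ft_force: [-0.4, 0.2, 0.3]
width: 0.0614
grip_force: 0.0
```

Request:
servo_tool(moves=[[[0,0.03,-3.5],[0,0,0],-0.4],[[0,0,-3],[0,0,0],-0.4],[[0,0,-0.5],[0,0,0],-0.4],[[0,0,0],[0,0,0],1],[[0,0,0],[0,0,0],1],[[0,0,0],[0,0,0],1],[[-0.2,0,0],[0,0,0],1],[[0,0,0],[0,0,0],1]])

```text
time_s: 32.92
ee_pos: [0.4436, -0.354, 0.0637]
orientation: [-0.061, 3.138, -0.004]
ft_force: [1.2, 1.6, 5.6]
width: 0.046
grip_force: 30.0
```

Request:
servo_tool(moves=[[[0,0,0],[0,0,0],-0.4],[[0,0,0],[0,0,0],-0.4],[[0,0,2.5],[0,0,0],-0.4],[[0,0,4],[0,0,0],1],[[-4,-0.1,0],[0,0,0],1],[[-0.3,0,0],[0,0,0],1],[[0,0,0],[0,0,0],1],[[0,0,0],[0,0,0],1],[[0,0,0],[0,0,0],1]])

```text
time_s: 34.05
ee_pos: [0.3998, -0.3541, 0.1269]
orientation: [0.062, -3.141, -0.0]
ft_force: [-0.4, -0.3, 0.7]
width: 0.0049
grip_force: 0.0
```

Request:
servo_tool(moves=[[[0,-0.1,-4],[0,0,0],1],[[0,0,-3],[0,0,0],1],[[0,0,-1.4],[0,0,0],1],[[0,0,0],[0,0,0],1],[[0.3,0,0],[0,0,0],1],[[0.2,0,0],[0,0,0],1],[[0,0,0],[0,0,0],1]])

```text
time_s: 34.92
ee_pos: [0.4049, -0.3554, 0.044]
orientation: [-0.062, 3.14, -0.002]
ft_force: [-0.2, -0.6, 0.8]
width: 0.0002
grip_force: 0.0
```

Request:
servo_tool(moves=[[[0.15,0,0],[0,0,0],1],[[0,0,0],[0,0,0],1]])

```text
time_s: 35.17
ee_pos: [0.4059, -0.3551, 0.0434]
orientation: [-0.062, 3.141, -0.0]
ft_force: [0.5, -0.0, -0.3]
width: 0.0007
grip_force: 0.0
```

Request:
servo_tool(moves=[[[0.15,0,0],[0,0,0],1],[[0,0,0],[0,0,0],1]])

```text
time_s: 35.42
ee_pos: [0.4073, -0.3551, 0.0432]
orientation: [-0.062, 3.141, -0.0]
ft_force: [0.1, 0.0, 0.1]
width: 0.0006
grip_force: 0.0
```

Request:
servo_tool(moves=[[[0.15,0,0],[0,0,0],1],[[0,0,0],[0,0,0],1]])

```text
time_s: 35.67
ee_pos: [0.4088, -0.3551, 0.0432]
orientation: [-0.062, 3.141, -0.0]
ft_force: [-0.1, -0.2, -0.1]
width: 0.0005
grip_force: 0.0
```

Request:
servo_tool(moves=[[[0.1,0,0],[0,0,0],1],[[0.1,0,0],[0,0,0],1],[[0,0,0],[0,0,0],1]])

```text
time_s: 36.05
ee_pos: [0.4096, -0.3549, 0.0432]
orientation: [0.062, -3.139, -0.001]
ft_force: [-5.5, -1.3, 2.6]
width: 0.0008
grip_force: 2.9
```

Request:
servo_tool(moves=[[[0.1,0,0],[0,0,0],1],[[0,0,0],[0,0,0],1]])

```text
time_s: 36.3
ee_pos: [0.4098, -0.3548, 0.0432]
orientation: [0.062, -3.138, -0.002]
ft_force: [-10.0, -3.0, 5.3]
width: 0.0004
grip_force: 5.0
```

Request:
servo_tool(moves=[[[0.1,0,0],[0,0,0],1],[[0,0,0],[0,0,0],1]])

```text
time_s: 36.55
ee_pos: [0.4099, -0.3548, 0.0432]
orientation: [0.063, -3.136, -0.003]
ft_force: [-15.1, -5.3, 8.7]
width: 0.0004
grip_force: 7.1
```

Request:
servo_tool(moves=[[[-1,0,0],[0,0,0],1],[[0,0,5],[0,0,0],1],[[0,0,6],[0,0,0],1],[[1,2,4],[0,0,-1.1],-0.4],[[2.4,5,0],[0,0,-1.1],-0.4],[[2.4,5,0],[0,0,-1.1],-0.4],[[2.4,5,0],[0,0,-1.1],-0.4],[[2.4,5,0],[0,0,-1.1],-0.4],[[2.4,5,0],[0,0,-1.1],-0.4],[[2.4,5,0],[0,0,-1.1],-0.4],[[2.4,5,0],[0,0,-1.1],-0.4],[[2.4,5,0],[0,0,-1.1],-0.4]])

```text
time_s: 38.05
ee_pos: [0.6053, 0.0668, 0.1932]
orientation: [0.21, 3.134, 0.001]
ft_force: [0.6, -0.2, -0.4]
width: 0.0616
grip_force: 0.0
```

Request:
servo_tool(moves=[[[2.4,5,0],[0,0,-0.4],-0.4],[[2.3,2.9,0],[0,0,0],-0.4],[[0,0,-4],[0,0,0],-0.4],[[0,0,-3],[0,0,0],-0.4],[[0,0,0],[0,0,0],-0.4]])

```text
time_s: 38.67
ee_pos: [0.6498, 0.1438, 0.1206]
orientation: [-0.22, -3.129, 0.002]
ft_force: [0.3, 0.2, 0.8]
width: 0.0616
grip_force: 0.0
```

Request:
servo_tool(moves=[[[0,0,-4],[0,0,0],-0.4],[[0,0,-3],[0,0,0],-0.4],[[0,0,-1.6],[0,0,0],-0.4],[[0,0,-1],[0,0,0],-0.4],[[0,0,0],[0,0,0],-0.4]])

```text
time_s: 39.3
ee_pos: [0.652, 0.1439, 0.0275]
orientation: [0.221, 3.134, 0.0]
ft_force: [0.3, 0.5, 1.1]
width: 0.0614
grip_force: 0.0
```

Request:
servo_tool(moves=[[[0,0,0],[0,0,0],1],[[0,0,0],[0,0,0],1],[[0,0,0],[0,0,0],1],[[0,0,0],[0,0,0],1]])

```text
time_s: 39.8
ee_pos: [0.6524, 0.144, 0.0282]
orientation: [0.221, 3.132, 0.001]
ft_force: [-1.3, -0.5, 7.3]
width: 0.045
grip_force: 30.0
```

Request:
servo_tool(moves=[[[0,0,0],[0,0,0],-0.4],[[0,0,0],[0,0,0],-0.4],[[-0.6,0,-0.4],[0,0,0],-0.4],[[0,0,0],[0,0,0],-0.4],[[0,0,0],[0,0,0],-0.4],[[0,0,0],[0,0,0],1],[[0,0,0],[0,0,0],1],[[0,0,0],[0,0,0],1],[[0,0,0],[0,0,0],1]])

```text
time_s: 40.92
ee_pos: [0.6459, 0.144, 0.0233]
orientation: [0.221, 3.134, 0.0]
ft_force: [0.8, -0.4, 0.2]
width: 0.0457
grip_force: 30.0
```

Request:
servo_tool(moves=[[[0,0,2],[0,0,0],1],[[0,0,5],[0,0,0],1],[[0,0,5],[0,0,0],1],[[-0.5,-2.5,5],[0,0,1],1],[[-1.5,-5,0],[0,0,1],1],[[-1.5,-5,0],[0,0,1],1],[[-1.5,-5,0],[0,0,1],1],[[-1.5,-5,0],[0,0,1],1],[[-1.5,-5,0],[0,0,1],1],[[-1.5,-5,0],[0,0,1],1],[[-1.5,-5,0],[0,0,1],1],[[-1.5,-5,0],[0,0,1.1],1]])

```text
time_s: 42.42
ee_pos: [0.5202, -0.2827, 0.1948]
orientation: [-0.03, 3.14, -0.001]
ft_force: [0.1, -0.1, -0.7]
width: 0.0455
grip_force: 30.0
```

Request:
servo_tool(moves=[[[-1.5,-4,0],[0,0,1.2],1],[[-0.7,-3,0],[0,0,0],1],[[0,0,-4],[0,0,0],1],[[0,0,-3],[0,0,0],1],[[0,0,0],[0,0,0],1],[[0,0,0],[0,0,0],1]])

```text
time_s: 43.18
ee_pos: [0.4994, -0.3515, 0.1249]
orientation: [-0.062, 3.14, -0.002]
ft_force: [0.1, -0.4, -0.5]
width: 0.0459
grip_force: 30.0
```

Request:
servo_tool(moves=[[[0,0,-2],[0,0,0],1],[[0,0,-1],[0,0,0],1],[[0,0,-0.3],[0,0,0],1],[[0,0,0],[0,0,0],1],[[0,0,0],[0,0,0],1]])

```text
time_s: 43.8
ee_pos: [0.4989, -0.3512, 0.0904]
orientation: [-0.062, 3.141, -0.0]
ft_force: [-0.9, 0.1, -1.1]
width: 0.0457
grip_force: 30.0
```

Run:
```python
from fit import *
I=grab(3); o=env.observe(); print(o['ee_pos'],o['ft_force'])
s=I["side"][210:300,275:395]
cv2.imwrite("pics/k1.png",cv2.resize(s,(760,570),interpolation=3).clip(0,255).astype(np.uint8))
```

```text
[ 0.49877775 -0.35111077  0.09036258] [ 0.86858959 -0.21225682 -0.48072733]
```

View pics/k1.png

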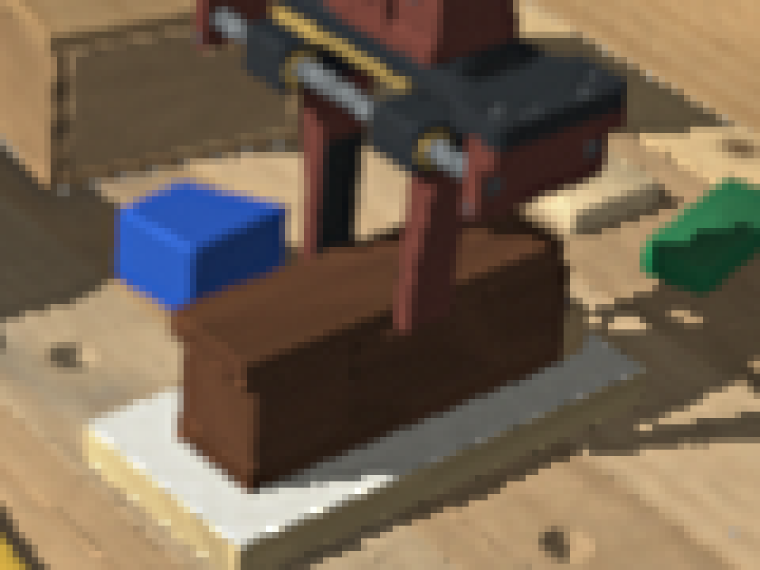

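Request:
servo_tool(moves=[[[0.1,0,-0.1],[0,0,0],1],[[0,0,0],[0,0,0],1],[[0,0,0],[0,0,0],1]])

```text
time_s: 44.48
ee_pos: [0.4998, -0.3511, 0.0893]
orientation: [-0.062, 3.141, -0.0]
ft_force: [0.5, 0.1, -0.6]
width: 0.0456
grip_force: 30.0
```

Request:
servo_tool(moves=[[[0,0,0],[0,0,0],-0.4],[[0,0,0],[0,0,0],-0.4],[[0,0,2.5],[0,0,0],-0.4],[[0,0,3.5],[0,0,0],1],[[-5,-0.2,0],[0,0,0],1],[[-5,-0.2,0],[0,0,0],1],[[0,0,0],[0,0,0],1],[[0,0,0],[0,0,0],1],[[0,0,0],[0,0,0],1]])

```text
time_s: 45.6
ee_pos: [0.401, -0.3554, 0.1493]
orientation: [-0.063, 3.14, -0.001]
ft_force: [-0.1, 0.2, -0.1]
width: 0.0048
grip_force: 0.0
```

Request:
servo_tool(moves=[[[0,0,-4],[0,0,0],1],[[0,0,-4],[0,0,0],1],[[0,0,-2.4],[0,0,0],1],[[0,0,-0.2],[0,0,0],1],[[0,0,0],[0,0,0],1],[[0.2,0,0],[0,0,0],1],[[0.15,0,0],[0,0,0],1],[[0,0,0],[0,0,0],1]])

```text
time_s: 46.6
ee_pos: [0.4037, -0.3554, 0.0439]
orientation: [-0.062, 3.14, -0.001]
ft_force: [-0.2, -0.5, 0.4]
width: 0.0007
grip_force: 0.0
```

Request:
servo_tool(moves=[[[0.1,0,0],[0,0,0],1],[[0.1,0,0],[0,0,0],1],[[0.1,0,0],[0,0,0],1],[[0,0,0],[0,0,0],1]])

```text
time_s: 47.1
ee_pos: [0.4063, -0.355, 0.0432]
orientation: [0.062, -3.141, -0.0]
ft_force: [-0.1, -0.1, -0.9]
width: 0.0009
grip_force: 0.0
```

Request:
servo_tool(moves=[[[0.1,0,0],[0,0,0],1],[[0.1,0,0],[0,0,0],1],[[0,0,0],[0,0,0],1]])

```text
time_s: 47.48
ee_pos: [0.4084, -0.3551, 0.0432]
orientation: [-0.062, 3.141, -0.0]
ft_force: [0.4, 0.1, -0.1]
width: 0.0002
grip_force: 0.0
```

Request:
servo_tool(moves=[[[0.1,0,0],[0,0,0],1],[[0.1,0,0],[0,0,0],1],[[0,0,0],[0,0,0],1]])

```text
time_s: 47.85
ee_pos: [0.4096, -0.355, 0.0432]
orientation: [0.062, -3.14, -0.001]
ft_force: [-4.4, -0.8, 3.3]
width: 0.0004
grip_force: 2.3
```

Request:
servo_tool(moves=[[[0.1,0,0],[0,0,0],1],[[0,0,0],[0,0,0],1]])

```text
time_s: 48.1
ee_pos: [0.4097, -0.355, 0.0432]
orientation: [0.062, -3.138, -0.002]
ft_force: [-9.1, -4.9, 5.5]
width: 0.0004
grip_force: 4.5
```

Request:
servo_tool(moves=[[[-1,0,0],[0,0,0],1],[[0,0,4],[0,0,0],1],[[0,0,6],[0,0,0],1],[[0,4,4],[0,0,0],-0.4],[[0,6,0],[0,0,0],-0.4],[[0,6,0],[0,0,0],-0.4],[[0,6,0],[0,0,0],-0.4],[[0,6,0],[0,0,0],-0.4],[[0,0,0],[0,0,0],-0.4],[[0,0,0],[0,0,0],-0.4]])

```text
time_s: 49.35
ee_pos: [0.4016, -0.0752, 0.1834]
orientation: [-0.063, 3.14, -0.0]
ft_force: [-0.1, -0.3, -0.3]
width: 0.0611
grip_force: 0.0
```

Run:
```python
from fit import *
I=grab(5); np.savez("im4.npz",**I); print(env.observe()['ee_pos'])
s=I["side"][210:300,285:375];t=I["top"][168:244,378:424]
f=lambda a:255*np.clip(a/200,0,1)**.6
cv2.imwrite("pics/k2.png",np.hstack([cv2.resize(f(s),(480,480),interpolation=3),cv2.resize(f(t),(290,480),interpolation=3)]).clip(0,255).astype(np.uint8))
```

```text
[ 0.40118735 -0.07547055  0.1831933 ]
```

View pics/k2.png

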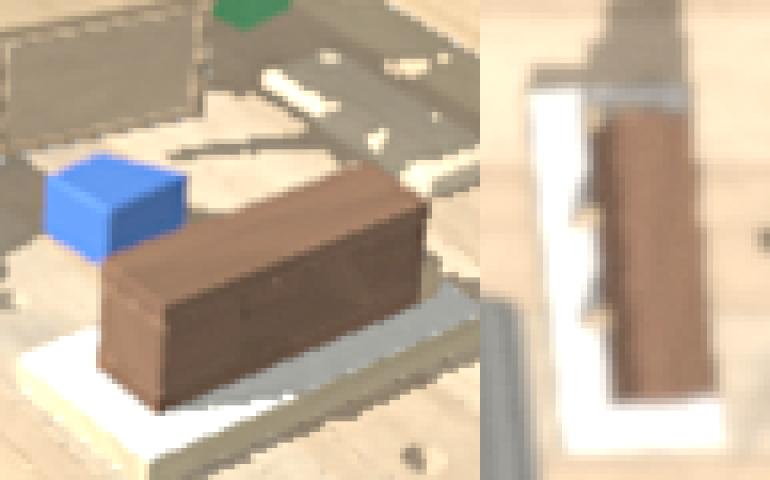

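```bash
python3 -c "
from station import env
print(env.close_job())"
```

```text
the job is handed in; nothing more can be done
None
```

The hand plane is dry-fitted on the gluing board and handed in at about 50 s of the 115 s allowed; the ends and edges looked flush in the last picture, but no judging result came back. While being set, the lower cheek first landed on the end stop (the wrist read 42 N) and was reset, and the finished stack sits against the end stop, not the nominal 1 mm clear of it.

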